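Slide the cold pack home in the vial cooler

ROBOT

A 7-joint arm with a two-finger parallel gripper is mounted at the origin on the work surface. World frame = base frame: x ahead of the robot, y to its left, z up, the work surface at z = 0. Lengths are in m, angles in degrees, forces in N, time in s.
With the tool pointing down it reaches from about 0.425 to 1.025 m from the base axis. Payload 9.4 kg.
Tool frame: the origin (TCP) lies at the centre of the arm's flange, where the gripper is bolted on; the fingertips stand 186 mm ahead of it and the grasp point (between the pads) lies 167 mm ahead of it; z points along the fingers, y is the line along which they close (so a half turn about z gives the same grasp; the last joint's range is limited). The gripper opens to 93 mm and grips with 3 to 60 N. Pads are 15 mm wide; open, the fingers measure 128 mm over their backs; the gripper's body (75 mm by 188 mm) begins 65 mm behind the grasp point.
Start: joints at [69.46, 34.337, -0.143, 91.639, 0.103, 54.024, -4.572], TCP at [0.202, -0.696, 0.405] pointing down, gripper open.
Joint ranges: [-147.43, 147.43], [-19.82, 112.94], [-74.19, 73.91], [6.32, 146.72], [-59.91, 239.91], [6.04, 106.73], [-150.56, 150.56]. Speed limits (degrees/s): [127.2, 127.2, 172.46, 172.46, 180, 180, 180].

INTERFACE

Orientations are given as a 3x3 rotation matrix whose columns are the frame's x, y, z axes.
In Python, from workcell import ctrl gives the robot as it stands.
- The arm moves only by the shell command python3 drive.py FILE [OPENING], which reads ROWS from the file FILE. ROWS is a JSON object whose key "segments" holds a list of rows, 1 to 12 of them, each of 6 numbers: dx, dy, dz in mm, then a rotation vector rx, ry, rz in units of 2 degrees; each row is the pose to reach, as a shift and turn from the pose commanded when the command began, along the tool's axes at that moment; what a row does not reach only later rows make up. A row lasts 1/8 s, in which the tool goes at most 0.0625 m and 10.7 degrees, less where a joint would pass 70% of its speed; a pose out of reach is approached as far as the arm can. OPENING is the opening from 0.0 (shut) to 1.0 (fully open), set as the command begins (- or left out keeps the last). The fingers move at their own pace and stop on an object; the grip force is fixed at half the most. Time passes only in rows, so rows that do not move let the fingers close. It prints the time, the measured TCP pose, the force, the opening and the grip force at its end. Input that does not fit is refused with a message, and nothing moves.
- ctrl.observe(): the state, without advancing time (a new reading comes with each control period).
- ctrl.grab_frame(name): name is "scene" or "side" or "wrist"; returns a dict with "pixels" (400x640x3 uint8, blue, green, red), "fx", "fy", "cx", "cy" (pixels), "rvec" (rotation vector, rad) and "tvec" (3), from world to camera coordinates, as OpenCV has them; the wrist camera has in their place "hand_eye" (4x4, takes a point from camera to tool coordinates, whose origin is the TCP and whose axes are the flange's). Camera axes: x right, y down, z forward; pixel columns grow to the right and rows downward; lengths in m; the calibration is good to about 2 mm. A picture is of the moment at which its call begins: read the wrist's pose just before it. There is no depth.
- ctrl.sign_off(): hands the job in; it is judged then, once.
The state is a dict: "time_s": time; "joint_positions": joint angles; "joint_velocities": joint speeds; "joint_torque": joint torques, N m; "tool_pos": TCP position; "orientation": TCP orientation; "contact_force": force on the tool from outside, world axes, zero at the start; "moment": the same for the moment, N m; "finger_gap": opening from 0.0 (shut) to 1.0 (fully open); "finger_force": force on a finger pad.
Only numpy, scipy, OpenCV 4.12 (cv2) and the standard library are available. Lean on these libraries where they do the work, as an engineer would, in place of code of your own. Each camera call takes 0.05 s, during which the arm holds its last target. There are 200 camera calls.

TASK

The vial cooler needs a fresh cold pack. Pick up the blue pack by its white grip, lay it flat on the cooler's metal apron with its plain end towards the slot, slide it into the slot under the vials until you feel it push against the hidden stop, and let go of it there. Leave the orange pack where it is.

Things in the scene. Friction and masses are not known exactly. Their poses are not given: they have to be found in the camera images.
- blue_pack: Blue cold pack: rigid brick 120 (x) x 56 (y) x 20 (z) mm, about 0.15 kg, lying flat. A white upright grip fin, 36 long (x), 14 thick (y), stands on it from z = 20 to 58 mm, its middle at x = -42, y = 0: pinch its broad faces (along y). Origin: centre of the underside, z up, +x to the plain front end that enters the slot. Starts on the table beside the cooler.
- cooler: White vial cooler, fixed; top 82 mm. Origin: on the table under the middle of the slot mouth; +x into the slot, z up. Housing x 0 to 150 mm, 144 wide. Slot 76 wide (y), z 8 to 44 mm; the fin stays outside. Slot floor (z = 8) runs out as a metal apron to x = -110 mm, 120 wide, with side guides 12 mm high over it, 110 apart at the outer end, 76 at the mouth.
- stop: Fixed rigid hidden stop plate, 70 mm wide, 30 high, inside the cooler's slot, not seen from outside. Origin: bottom middle of the face that the pack meets, on the slot floor; axes as the cooler's (+x deeper). It lies 50 to 70 mm behind the mouth, different every time; the home pack's origin is 60 mm before it along x.
- orange_pack: The orange cold pack, same shape and size as the blue one, origin and axes alike, loose on the table on the other side. Not wanted; leave it alone.

How it is judged:
By the outcome, as a careful person would: the job done as asked, in the order asked, and still so for the second after the job is handed in, with the robot touching nothing.
It also fails if it takes over 42 s, if anything falls off the work surface, if the arm or the gripper's body presses on something with over 40 N, if the wrist force passes 120 N, or if a joint passes its speed limit or range.

## Working session

There is one attempt and no reset: what is moved stays moved. The work goes in short steps, Python scripts to look and compute and a shell command to move; the robot and the scene stay as the last step left them, time stands still between calls to the robot, and variables do not carry over. Pictures are saved under pics/ and viewed, at most 10 in all, crops included, and the job is handed in when it is done.

```bash
ls; mkdir -p pics
python3 - <<'E'
from workcell import ctrl
import cv2,numpy as np
s=ctrl.observe();print(s['time_s'],s['tool_pos'],np.round(s['orientation'],3).tolist(),s['contact_force'])
for n in("scene","side"):
    f=ctrl.grab_frame(n);cv2.imwrite(f'pics/{n}0.png',f['pixels']);print({k:np.round(v,4).tolist() for k,v in f.items() if k!='pixels'})
E
```

```text
drive.py
pics
workcell.py
0.0 [ 0.2015783  -0.69621562  0.40386404] [[0.961, 0.278, -0.001], [0.278, -0.961, 0.001], [-0.0, -0.002, -1.0]] [-0.81931908 -0.13307675  0.81907664]
{'fx': 464.6813, 'fy': 464.6813, 'cx': 317.8116, 'cy': 206.9977, 'rvec': [1.7585, 1.5339, -0.8006], 'tvec': [-0.073, -0.2961, 1.6312]}
{'fx': 517.0331, 'fy': 517.0331, 'cx': 321.8841, 'cy': 202.1362, 'rvec': [2.3358, -0.1802, 0.0926], 'tvec': [-0.5395, 0.0822, 1.2699]}
```

View pics/scene0.png

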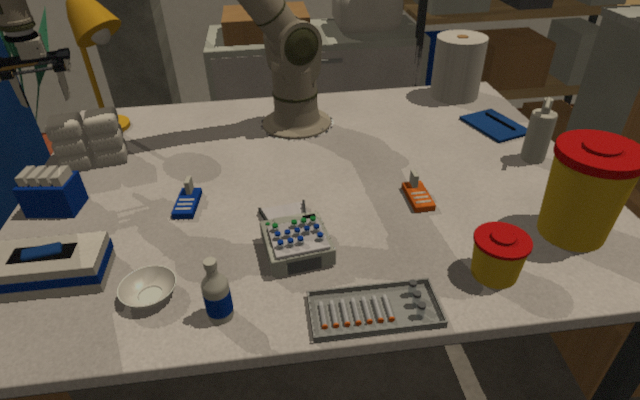

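View pics/side0.png

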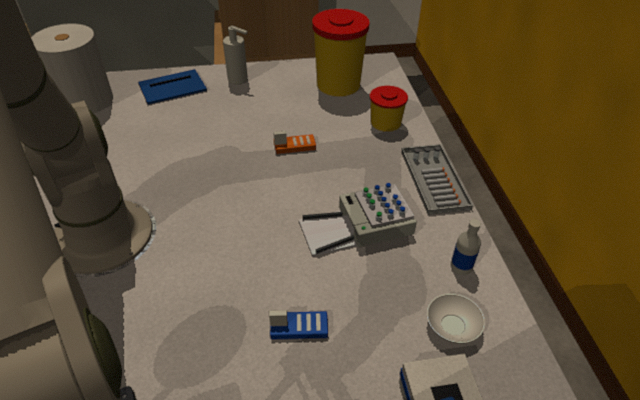

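The scene view shows the blue pack at (187,202), the cooler at (297,240) and the orange pack at (418,195). In the side view the blue pack is at (300,325) with its grip at (278,320), so its plain end points right. The cooler is at (378,213) and its apron, at (327,232), opens to the left. I'll zoom in next.

Run:
```python
import cv2,numpy as np
S=cv2.imread('pics/side0.png');C=cv2.imread('pics/scene0.png')
def crop(I,x,y,w,h,k):
    o=cv2.convertScaleAbs(cv2.resize(I[y:y+h,x:x+w],None,fx=k,fy=k,interpolation=cv2.INTER_CUBIC),alpha=1.5)
    for u in range(-(-x//10)*10,x+w,10):
        cv2.line(o,((u-x)*k,0),((u-x)*k,8 if u%50 else 20),(0,255,255),1); cv2.putText(o,str(u),((u-x)*k+1,20),0,.33,(0,0,255),1)
    for v in range(-(-y//10)*10,y+h,10):
        cv2.line(o,(0,(v-y)*k),(8,(v-y)*k),(0,255,255),1); cv2.putText(o,str(v),(9,(v-y)*k+4),0,.33,(0,0,255),1)
    return o
A=np.zeros((600,800,3),np.uint8)
a=crop(S,295,175,125,80,5);A[:400,:625]=a
b=crop(S,262,302,75,40,5);A[400:,:375]=b
c=crop(C,165,170,45,50,4);A[400:,400:580]=c
cv2.imwrite('pics/a.png',A)
cv2.imwrite('pics/b.png',crop(C,245,190,100,85,6))
```

```text
(no output)
```

View pics/a.png

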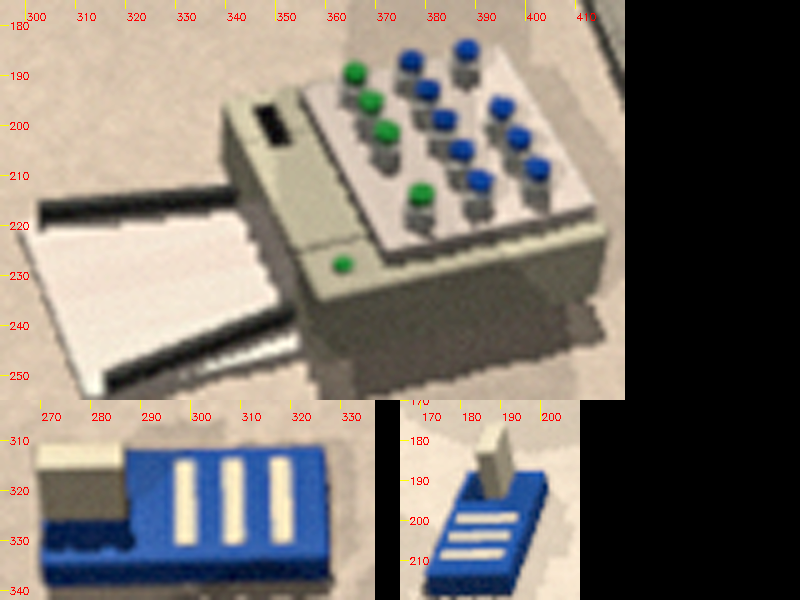

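View pics/b.png

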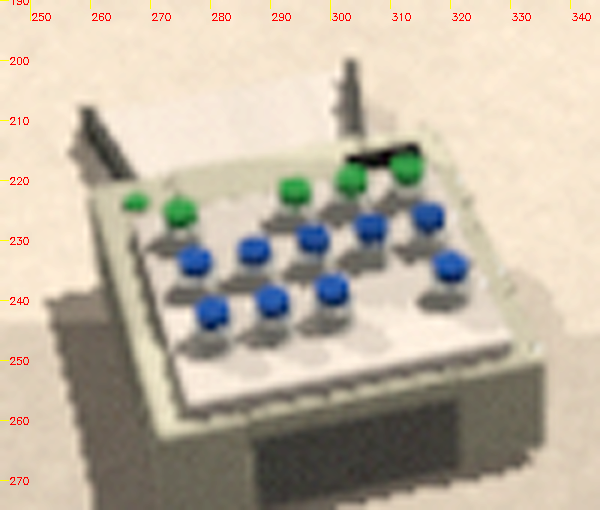

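The zooms give clear corner positions for the cooler's top, the apron and the blue pack in both views. I'll fit planar poses to them.

```bash
cat > fit.py <<'E'
import numpy as np,cv2
from scipy.optimize import least_squares
CAM={'side':(517.0331,321.8841,202.1362,[2.3358,-0.1802,0.0926],[-0.5395,0.0822,1.2699]),
'scene':(464.6813,317.8116,206.9977,[1.7585,1.5339,-0.8006],[-0.073,-0.2961,1.6312])}
def fit(obs,x0):
    def r(p):
        o=[]; a=np.radians(p[2]);R=np.array([[np.cos(a),-np.sin(a),0],[np.sin(a),np.cos(a),0],[0,0,1]])
        for c,L in obs.items():
            f,cx,cy,rv,tv=CAM[c]; L=np.array(L,float)
            P=(L[:,:3]/1000)@R.T+[p[0],p[1],0]
            q=cv2.projectPoints(P,np.array(rv),np.array(tv),np.array([[f,0,cx],[0,f,cy],[0,0,1]]),None)[0][:,0]
            o.append((q-L[:,3:]).ravel())
        return np.concatenate(o)
    s=least_squares(r,x0,loss='soft_l1',x_scale=[.01,.01,1]);return s.x,np.round(r(s.x).reshape(-1,2),1).tolist()
E
python3 - <<'E'
from fit import fit
print(fit({'side':[[0,-72,82,359,235],[0,72,82,339.4,196],[150,-72,82,416.4,221],[-110,60,8,299.4,222.4],[-110,-60,8,312,254.6]],
'scene':[[0,-72,82,260.3,222],[0,72,82,315.8,211.7],[150,-72,82,271.7,263],[150,72,82,335.8,250]]},[.65,0,0]))
print(fit({'side':[[60,-28,20,328,333.4],[60,28,20,327,311.4],[-60,-28,20,270.4,334],[60,-28,0,327.6,338],[-60,-28,0,270.4,339.2],[-60,7,58,269.6,311.4],[-24,7,58,287,311.4],[-60,-7,58,269.6,315.4],[-24,-7,58,287,315.4]],
'scene':[[60,-28,20,172,214.2],[60,28,20,194.2,214.2],[-60,28,20,201.7,188.2],[60,-28,0,171.7,218.2],[60,28,0,192.5,218.7]]},[.5,-.3,0]))
E
```

```text
(array([ 0.60098844, -0.07214386,  8.38487552]), [[1.2, -6.8], [0.4, -8.4], [3.4, -6.3], [-0.4, -1.6], [0.8, 1.3], [-3.3, -10.7], [0.9, -11.2], [-2.7, -10.2], [-0.5, -10.5]])
(array([ 0.44542233, -0.33112762, -7.29089609]), [[0.6, 0.3], [0.5, -0.8], [-0.6, 1.0], [0.8, 1.0], [-0.0, 1.0], [-0.2, -1.6], [0.1, -1.9], [-0.5, 0.3], [0.0, -0.1], [-1.0, -1.0], [-1.4, -1.4], [0.7, -1.6], [0.9, 1.2], [1.7, 0.3]])
```

Run:
```python
from fit import fit
for h in (48,52,56,60):
  x,r=fit({'side':[[0,-72,h,359,235],[0,72,h,339.4,196],[150,-72,h,416.4,221],[-110,60,8,299.4,222.4],[-110,-60,8,312,254.6]],
'scene':[[0,-72,h,260.3,222],[0,72,h,315.8,211.7],[150,-72,h,271.7,263],[150,72,h,335.8,250]]},[.65,0,0])
  print(h,x,r)
```

```text
48 [ 0.59971645 -0.06911773  8.55908752] [[-0.4, 2.2], [-0.8, 0.7], [0.5, 2.6], [-1.0, -2.3], [0.2, 0.5], [-0.5, 0.3], [2.4, -0.3], [0.3, 1.2], [1.0, 0.8]]
52 [ 0.60085462 -0.06949959  8.49417029] [[0.2, 1.2], [-0.3, -0.4], [1.2, 1.6], [-0.6, -2.3], [0.6, 0.6], [-0.9, -0.7], [2.3, -1.3], [-0.1, 0.2], [0.8, -0.2]]
56 [ 0.60160759 -0.07031844  8.54802662] [[0.7, 0.2], [0.1, -1.3], [1.9, 0.6], [-0.2, -2.0], [1.0, 0.8], [-1.4, -1.8], [1.9, -2.5], [-0.6, -0.9], [0.6, -1.4]]
60 [ 0.60157551 -0.07148887  8.5624327 ] [[0.9, -0.6], [0.2, -2.1], [2.2, -0.2], [-0.2, -1.7], [1.1, 1.2], [-2.0, -3.1], [1.4, -3.8], [-1.3, -2.2], [0.1, -2.7]]
```

```bash
cat > go.py <<'E'
import sys,numpy as np
from workcell import ctrl
from scipy.spatial.transform import Rotation as Ro
x,y,z,yaw=map(float,sys.argv[1:])
s=ctrl.observe();R=np.array(s['orientation']);a=np.radians(yaw)
G=np.array([[np.cos(a),np.sin(a),0],[np.sin(a),-np.cos(a),0],[0,0,-1]])
print(np.round(R.T@(np.array([x,y,z])-s['tool_pos']),4),np.round(Ro.from_matrix(R.T@G).as_rotvec(degrees=True),2),s['time_s'])
E
python3 go.py .4037 -.3258 .33 -7.3
```

```text
[ 0.2972 -0.2995  0.0743] [-7.000e-02  2.000e-02  2.345e+01] 0.1
```
Distance 0.43 → 7+ rows at limit 0.0625; gentler: 10 rows. "what a row does not reach only later rows make up" - write intermediate with equal rows.

The rows are not in the units I measure in: shifts go in mm and turns go in units of 2 degrees. I convert before sending: -0.2995 m is -299.5, 0.2972 m is 297.2, 23.45 degrees is 11.725.

```bash
echo '{"segments": [[30,-30,7,0,0,1],[65,-65,16,0,0,2.5],[100,-100,25,0,0,4],[135,-136,34,0,0,5.5],[170,-171,43,0,0,7],[205,-207,52,0,0,8.5],[240,-242,60,0,0,10],[275,-277,68,0,0,11.25],[297.2,-299.5,74.3,0,0,11.725],[297.2,-299.5,74.3,0,0,11.725]]}' > mv.in && python3 drive.py mv.in 1.0
```

Run:
```python
from workcell import ctrl
import cv2,numpy as np
s=ctrl.observe();f=ctrl.grab_frame('wrist')
cv2.imwrite('pics/w1.png',cv2.convertScaleAbs(f['pixels'],alpha=1.4))
H=np.array(f['hand_eye']);R=np.array(s['orientation']);t=np.array(s['tool_pos'])
T=np.eye(4);T[:3,:3]=R;T[:3,3]=t;W=T@H
np.savez('w1.npz',W=W,K=[f['fx'],f['cx'],f['cy']])
print(t,np.round(R,3).tolist(),np.round(H,3).tolist(),f['fx'],f['cx'],f['cy'])
```

```text
time_s: 1.35
tool_pos: [0.4051, -0.3237, 0.3298]
orientation: [[0.992, -0.123, -0.001], [-0.123, -0.992, 0.001], [-0.001, -0.001, -1.0]]
contact_force: [-0.2, -0.5, -0.4]
finger_gap: 1.001
finger_force: 0.0
[ 0.4050769  -0.32372202  0.32982739] [[0.992, -0.123, -0.001], [-0.123, -0.992, 0.001], [-0.001, -0.001, -1.0]] [[0.001, -0.96, -0.281, 0.078], [1.0, 0.001, -0.0, 0.0], [0.001, -0.281, 0.96, 0.021], [0.0, 0.0, 0.0, 1.0]] 296.7168207815022 320.4136872966987 201.1565234724817
```

View pics/w1.png

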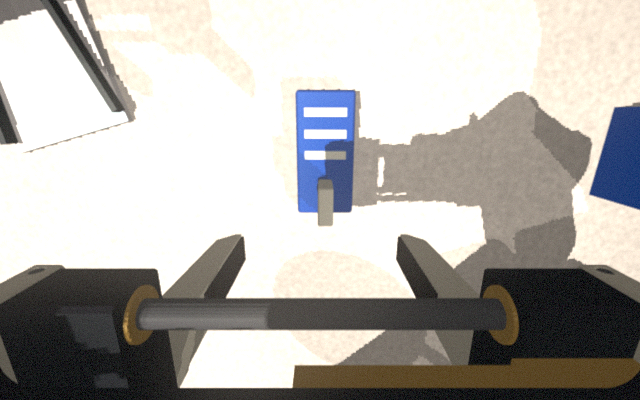

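```bash
python3 - <<'E'
import numpy as np
d=np.load('w1.npz');W=d['W'];f,cx,cy=d['K']
def at(u,v,z):
    r=W[:3,:3]@[(u-cx)/f,(v-cy)/f,1];o=W[:3,3];return (o+r*(z-o[2])/r[2])
P=[at(*p,.020) for p in[(297,91),(354,91),(298,212),(352,212)]]
print(np.round(P,4)); c=np.mean(P,0);e=P[0]+P[1]-P[2]-P[3];print(c,np.degrees(np.arctan2(e[1],e[0])),np.linalg.norm(e)/2,np.linalg.norm(P[0]-P[1]))
print('fin top rear',at(319,226,.058),at(332,226,.058))
print('apron',at(132,121,.008),at(24,152,.008))
a=np.radians(8.5)
for q in(-60,60):print(.6008-.110*np.cos(a)-q/1e3*np.sin(a),-.0700-.110*np.sin(a)+q/1e3*np.cos(a))
E
python3 go.py .4037 -.3258 .209 -7.3
```

```text
[[ 0.5055 -0.3139  0.02  ]
 [ 0.4992 -0.3656  0.02  ]
 [ 0.39   -0.2982  0.02  ]
 [ 0.3833 -0.3532  0.02  ]]
[ 0.44449774 -0.33272202  0.02      ] -6.944505468312289 0.11659824016734863 0.05212468264720973
fin top rear [ 0.38672454 -0.31974549  0.058     ] [ 0.38530927 -0.33140032  0.058     ]
apron [ 0.4987708 -0.1486002  0.008    ] [ 0.48267332 -0.031187    0.008     ]
0.5008768196979658 -0.14559998702597218
0.4831396903624125 -0.02691808342254217
[-0.0004  0.0006  0.1211] [-0.02  0.04  0.15] 1.4
```

The wrist view shows the pack top at (297–354, 91–212), the fin at about (325,205) between the open fingers, and the apron's outer corner at (132,121). This agrees with the fits to within 2–4 mm, so I'll descend and grasp.

Scaled: 0.119 m is 119, 0.11 m is 110.

```bash
echo '{"segments": [[-1,2,30,0,0,0],[-1,2,60,0,0,0],[-1,2,90,0,0,0],[-1,2,110,0,0,0],[-1,2,119,0,0,0],[-1,2,119,0,0,0]]}' > mv.in && python3 drive.py mv.in 1.0
echo '{"segments": [[0,0,0,0,0,0],[0,0,0,0,0,0],[0,0,0,0,0,0],[0,0,0,0,0,0],[0,0,0,0,0,0],[0,0,0,0,0,0]]}' > mv.in && python3 drive.py mv.in 0.0
```

```text
time_s: 2.15
tool_pos: [0.4021, -0.3287, 0.2112]
orientation: [[0.992, -0.128, -0.001], [-0.128, -0.992, 0.0], [-0.001, 0.0, -1.0]]
contact_force: [-0.3, -0.5, 0.4]
finger_gap: 0.997
finger_force: 0.0
time_s: 2.9
tool_pos: [0.4025, -0.3279, 0.2114]
orientation: [[0.992, -0.127, -0.0], [-0.127, -0.992, 0.0], [-0.0, -0.0, -1.0]]
contact_force: [0.1, 0.4, 0.2]
finger_gap: 0.402
finger_force: 0.0
```

```bash
echo '{"segments": [[0,0,0,0,0,0],[0,0,0,0,0,0],[0,0,0,0,0,0],[0,0,0,0,0,0],[0,0,0,0,0,0]]}' > mv.in && python3 drive.py mv.in 0.0
echo '{"segments": [[0,0,-10,0,0,0],[0,0,-30,0,0,0],[0,0,-50,0,0,0],[0,0,-60,0,0,0],[0,0,-60,0,0,0]]}' > mv.in && python3 drive.py mv.in 0.0
python3 go.py .480 -.090 .271 8.5
```

```text
time_s: 3.52
tool_pos: [0.4025, -0.3279, 0.2114]
orientation: [[0.992, -0.127, -0.0], [-0.127, -0.992, 0.0], [-0.0, -0.0, -1.0]]
contact_force: [-0.3, -0.0, -0.8]
finger_gap: 0.15
finger_force: 30.0
time_s: 4.15
tool_pos: [0.4026, -0.328, 0.2722]
orientation: [[0.992, -0.127, 0.001], [-0.127, -0.992, -0.001], [0.001, 0.001, -1.0]]
contact_force: [0.9, -0.1, -1.5]
finger_gap: 0.154
finger_force: 30.0
[ 0.0465 -0.2459  0.0011] [  0.05  -0.07 -15.8 ] 4.15
```

Scaled: -0.09 m is -90, -0.246 m is -246, -8 degrees is -4.

```bash
echo '{"segments": [[4,-20,0,0,0,-0.5],[10,-55,0,0,0,-1.75],[17,-90,0,0,0,-3],[24,-125,0,0,0,-4],[31,-160,0,0,0,-5],[38,-195,0,0,0,-6.25],[43,-225,0,0,0,-7.25],[46.5,-246,1,0,0,-7.9],[46.5,-246,1,0,0,-7.9],[46.5,-246,1,0,0,-7.9]]}' > mv.in && python3 drive.py mv.in 0.0
python3 - <<'E'
from workcell import ctrl
import cv2,numpy as np
s=ctrl.observe();a=ctrl.grab_frame('side')['pixels'];w=ctrl.grab_frame('wrist')
W=np.eye(4);W[:3,:3]=s['orientation'];W[:3,3]=s['tool_pos'];W=W@np.array(w['hand_eye']);np.savez('w2.npz',W=W,K=[w['fx'],w['cx'],w['cy']])
o=np.zeros((600,800,3),np.uint8)
o[:320,:640]=cv2.resize(a[170:270,260:460],None,fx=3.2,fy=3.2)
o[320:,:720]=cv2.resize(w['pixels'][0:249],(720,280))
cv2.imwrite('pics/c.png',cv2.convertScaleAbs(o,alpha=1.4))
E
python3 go.py .4793 -.090 .271 8.5
```

```text
time_s: 5.4
tool_pos: [0.4796, -0.0906, 0.2701]
orientation: [[0.989, 0.147, -0.001], [0.147, -0.989, -0.0], [-0.001, 0.0, -1.0]]
contact_force: [0.6, 0.5, -1.5]
finger_gap: 0.152
finger_force: 30.0
[-0.0001 -0.0009 -0.0007] [ 0.02  0.03 -0.11] 5.5
```

View pics/c.png

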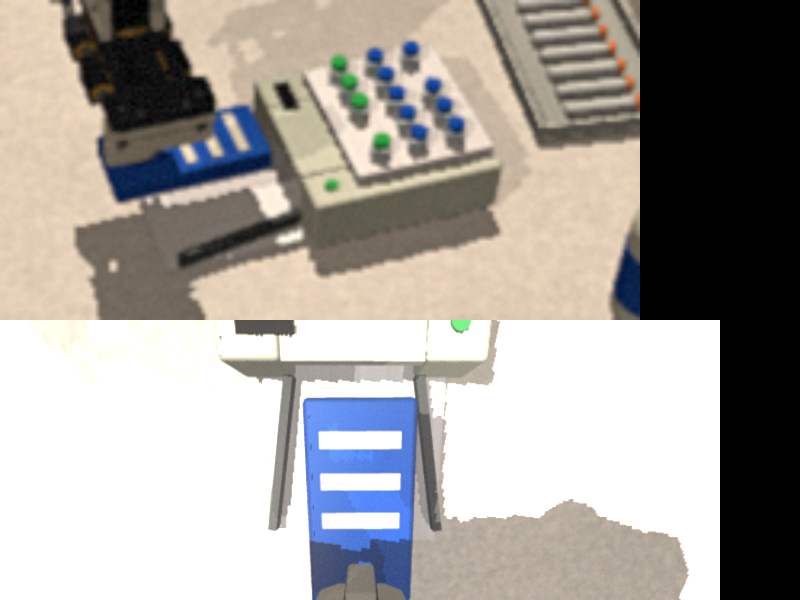

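The side view shows the pack held level over the apron. In the wrist view the guides are centred at column 355.5 and the pack at 359.5, so the pack sits about 4 mm towards −y. The yaw matches, so I'll shift sideways and lower.

Scaled: 0.049 m is 49, 0.046 m is 46.

```bash
echo '{"segments": [[0,-4,15,0,0,0],[0,-4,30,0,0,0],[0,-4,40,0,0,0],[0,-4,46,0,0,0],[0,-4,49,0,0,0],[0,-4,49,0,0,0]]}' > mv.in && python3 drive.py mv.in 0.0
echo '{"segments": [[0,0,1,0,0,0],[0,0,2,0,0,0],[0,0,2,0,0,0]]}' > mv.in && python3 drive.py mv.in 0.0
```

```text
time_s: 6.25
tool_pos: [0.4794, -0.0859, 0.2214]
orientation: [[0.989, 0.148, -0.0], [0.148, -0.989, -0.0], [-0.0, 0.0, -1.0]]
contact_force: [-0.3, 0.1, -1.4]
finger_gap: 0.151
finger_force: 30.0
time_s: 6.62
tool_pos: [0.4794, -0.0859, 0.2195]
orientation: [[0.989, 0.148, 0.0], [0.148, -0.989, -0.0], [0.0, 0.0, -1.0]]
contact_force: [-1.3, -0.4, -1.0]
finger_gap: 0.148
finger_force: 30.0
```

```bash
echo '{"segments": [[0,0,1,0,0,0],[0,0,1,0,0,0]]}' > mv.in && python3 drive.py mv.in 0.0
echo '{"segments": [[0,0,1,0,0,0],[0,0,1,0,0,0]]}' > mv.in && python3 drive.py mv.in 0.0
```

```text
time_s: 6.88
tool_pos: [0.4792, -0.0859, 0.2193]
orientation: [[0.989, 0.148, 0.001], [0.148, -0.989, 0.0], [0.001, 0.0, -1.0]]
contact_force: [-3.6, 0.2, 13.3]
finger_gap: 0.149
finger_force: 30.0
time_s: 7.12
tool_pos: [0.479, -0.0859, 0.219]
orientation: [[0.989, 0.148, 0.001], [0.148, -0.989, 0.0], [0.001, 0.0, -1.0]]
contact_force: [-4.5, 1.1, 27.6]
finger_gap: 0.147
finger_force: 30.0
```

On the apron. I'll ease the pressure, slide 60 mm, then creep forward.

Scaled: 0.06 m is 60, 0.056 m is 56.

```bash
echo '{"segments": [[0,0,-1.7,0,0,0],[5,0,-1.7,0,0,0],[15,0,-1.7,0,0,0],[25,0,-1.7,0,0,0],[34,0,-1.7,0,0,0],[42,0,-1.7,0,0,0],[50,0,-1.7,0,0,0],[56,0,-1.7,0,0,0],[60,0,-1.7,0,0,0],[60,0,-1.7,0,0,0]]}' > mv.in && python3 drive.py mv.in 0.0
echo '{"segments": [[2,0,0,0,0,0],[4,0,0,0,0,0],[4,0,0,0,0,0]]}' > mv.in && python3 drive.py mv.in 0.0
```

```text
time_s: 8.38
tool_pos: [0.5372, -0.0773, 0.2191]
orientation: [[0.989, 0.147, -0.005], [0.147, -0.989, -0.0], [-0.005, -0.001, -1.0]]
contact_force: [-8.4, -0.6, 13.4]
finger_gap: 0.148
finger_force: 30.0
time_s: 8.75
tool_pos: [0.541, -0.0768, 0.2192]
orientation: [[0.989, 0.147, -0.005], [0.147, -0.989, -0.0], [-0.005, -0.001, -1.0]]
contact_force: [-9.2, -1.9, 13.4]
finger_gap: 0.152
finger_force: 30.0
```

Scaled: 0.004 m is 4, 0.003 m is 3.

```bash
echo '{"segments": [[1,0,-0.6,0,0,0],[3,0,-0.6,0,0,0],[4,0,-0.6,0,0,0],[4,0,-0.6,0,0,0]]}' > mv.in && python3 drive.py mv.in 0.0
echo '{"segments": [[2,0,0,0,0,0],[4,0,0,0,0,0],[4,0,0,0,0,0]]}' > mv.in && python3 drive.py mv.in 0.0
echo '{"segments": [[2,0,0,0,0,0],[3,0,0,0,0,0],[3,0,0,0,0,0]]}' > mv.in && python3 drive.py mv.in 0.0
```

```text
time_s: 9.25
tool_pos: [0.5469, -0.0757, 0.2195]
orientation: [[0.989, 0.148, 0.0], [0.148, -0.989, 0.0], [0.0, -0.0, -1.0]]
contact_force: [-0.5, 1.1, -1.3]
finger_gap: 0.147
finger_force: 30.0
time_s: 9.62
tool_pos: [0.5508, -0.0752, 0.2197]
orientation: [[0.989, 0.148, 0.0], [0.148, -0.989, -0.0], [0.0, 0.0, -1.0]]
contact_force: [0.3, -0.3, -0.5]
finger_gap: 0.152
finger_force: 30.0
time_s: 10.0
tool_pos: [0.5536, -0.0748, 0.2197]
orientation: [[0.989, 0.148, 0.0], [0.148, -0.989, -0.0], [0.0, 0.0, -1.0]]
contact_force: [0.4, -0.0, -0.6]
finger_gap: 0.148
finger_force: 30.0
```

```bash
for i in 1 2; do :; done; echo '{"segments": [[2,0,0.3,0,0,0],[3,0,0.3,0,0,0],[3,0,0.3,0,0,0]]}' > mv.in && python3 drive.py mv.in 0.0
echo '{"segments": [[2,0,0,0,0,0],[3,0,0,0,0,0],[3,0,0,0,0,0]]}' > mv.in && python3 drive.py mv.in 0.0
echo '{"segments": [[2,0,0,0,0,0],[3,0,0,0,0,0],[3,0,0,0,0,0]]}' > mv.in && python3 drive.py mv.in 0.0
```

```text
time_s: 10.38
tool_pos: [0.5566, -0.0743, 0.2194]
orientation: [[0.989, 0.148, -0.0], [0.148, -0.989, -0.0], [-0.0, -0.0, -1.0]]
contact_force: [-0.2, 0.3, -0.4]
finger_gap: 0.146
finger_force: 30.0
time_s: 10.75
tool_pos: [0.5595, -0.0739, 0.2194]
orientation: [[0.989, 0.148, 0.0], [0.148, -0.989, 0.0], [0.0, -0.0, -1.0]]
contact_force: [-0.7, -0.8, -0.9]
finger_gap: 0.147
finger_force: 30.0
time_s: 11.12
tool_pos: [0.562, -0.0735, 0.2193]
orientation: [[0.989, 0.148, -0.001], [0.148, -0.989, 0.0], [-0.001, -0.0, -1.0]]
contact_force: [-2.7, -0.4, -0.1]
finger_gap: 0.152
finger_force: 30.0
```

```bash
echo '{"segments": [[1,0,0,0,0,0],[1,0,0,0,0,0]]}' > mv.in && python3 drive.py mv.in 0.0
echo '{"segments": [[1,0,0,0,0,0],[1,0,0,0,0,0]]}' > mv.in && python3 drive.py mv.in 0.0
```

```text
time_s: 11.38
tool_pos: [0.5624, -0.0734, 0.2192]
orientation: [[0.989, 0.147, -0.003], [0.147, -0.989, 0.0], [-0.003, -0.001, -1.0]]
contact_force: [-5.9, -0.3, 1.9]
finger_gap: 0.156
finger_force: 30.0
time_s: 11.62
tool_pos: [0.5627, -0.0734, 0.2192]
orientation: [[0.989, 0.147, -0.004], [0.147, -0.989, 0.0], [-0.004, -0.001, -1.0]]
contact_force: [-8.0, -0.2, 4.7]
finger_gap: 0.151
finger_force: 30.0
```

```bash
echo '{"segments": [[1,0,-0.3,0,0,0],[2,0,-0.3,0,0,0],[2,0,-0.3,0,0,0]]}' > mv.in && python3 drive.py mv.in 0.0
```

```text
time_s: 12.0
tool_pos: [0.5634, -0.0733, 0.2193]
orientation: [[0.989, 0.147, -0.008], [0.147, -0.989, 0.0], [-0.008, -0.001, -1.0]]
contact_force: [-12.4, -1.0, 7.3]
finger_gap: 0.15
finger_force: 30.0
```

The pack is firmly against the stop: the TCP has stalled while the force keeps rising. I'll ease off but keep light contact, then release.

Scaled: -0.0025 m is -2.5, -0.001 m is -1.

```bash
echo '{"segments": [[-1,0,0,0,0,0],[-2.5,0,0,0,0,0],[-2.5,0,0,0,0,0]]}' > mv.in && python3 drive.py mv.in 0.0
echo '{"segments": [[0,0,0,0,0,0],[0,0,0,0,0,0],[0,0,0,0,0,0],[0,0,0,0,0,0],[0,0,0,0,0,0]]}' > mv.in && python3 drive.py mv.in 0.5
```

```text
time_s: 12.38
tool_pos: [0.5626, -0.0733, 0.2193]
orientation: [[0.989, 0.147, -0.004], [0.147, -0.989, 0.0], [-0.004, -0.001, -1.0]]
contact_force: [-6.9, 0.5, 0.1]
finger_gap: 0.147
finger_force: 30.0
time_s: 13.0
tool_pos: [0.564, -0.0732, 0.2197]
orientation: [[0.989, 0.148, 0.0], [0.148, -0.989, -0.0], [0.0, 0.0, -1.0]]
contact_force: [-0.0, -0.7, -0.7]
finger_gap: 0.499
finger_force: 0.0
```

Released. I'll retreat straight up and check.

Scaled: -0.17 m is -170, -0.16 m is -160.

```bash
echo '{"segments": [[0,0,-10,0,0,0],[0,0,-30,0,0,0],[0,0,-60,0,0,0],[0,0,-100,0,0,0],[0,0,-140,0,0,0],[-20,0,-160,0,0,0],[-40,0,-170,0,0,0],[-40,0,-170,0,0,0]]}' > mv.in && python3 drive.py mv.in 0.5
python3 - <<'E'
from workcell import ctrl
import cv2,numpy as np
s=ctrl.observe();a=ctrl.grab_frame('side')['pixels'];w=ctrl.grab_frame('wrist')
W=np.eye(4);W[:3,:3]=s['orientation'];W[:3,3]=s['tool_pos'];W=W@np.array(w['hand_eye']);np.savez('w3.npz',W=W,K=[w['fx'],w['cx'],w['cy']])
o=np.zeros((600,640,3),np.uint8)
o[:300]=cv2.resize(a[120:270,200:520],None,fx=2,fy=2)
o[300:]=w['pixels'][0:300]
cv2.imwrite('pics/d.png',cv2.convertScaleAbs(o,alpha=1.3))
E
```

```text
time_s: 14.0
tool_pos: [0.5229, -0.0795, 0.3904]
orientation: [[0.989, 0.147, 0.0], [0.147, -0.989, 0.0], [0.0, -0.0, -1.0]]
contact_force: [-0.1, 0.7, -0.7]
finger_gap: 0.499
finger_force: 0.0
```

View pics/d.png

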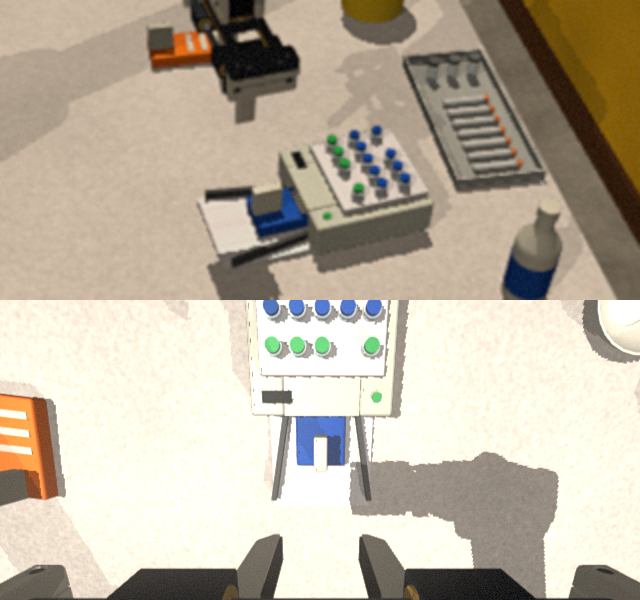

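The pack lies flat and square in the slot, with the fin outside at (320,452) in the lower wrist panel. The vials and the orange pack are undisturbed, and the robot is clear of everything. Handing in.

```bash
python3 -c "
from workcell import ctrl
print(ctrl.sign_off())"
```

```text
the job is handed in; nothing more can be done
None
```

The blue pack lies flat in the cooler slot, pushed against the hidden stop and released; the orange pack was not touched, and I handed the job in at about 14 s.

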